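# Load the analyser tray in reverse order

### The arm

A 6-joint arm with a two-finger parallel gripper is mounted at the origin on the work surface. World frame = base frame: x ahead of the robot, y to its left, z up, the work surface at z = 0. Lengths are in m, angles in degrees, forces in N, time in s.
With the tool pointing down it reaches from about 0.3 to 0.75 m from the base axis. Payload 8.5 kg.
Tool frame: the origin (TCP) lies at the very end of the fingers, on their centre line; the grasp point (between the pads) lies 19 mm behind it (env.hold_point_z is the distance from the TCP to the grasp point, in m); z points along the fingers, y is the line along which they close (so a half turn about z gives the same grasp; the last joint's range is limited). The gripper opens to 85 mm and grips with 20 to 120 N. Pads are 22 mm wide; open, the fingers measure 114 mm over their backs; the gripper's body (76 mm by 85 mm) begins 54 mm behind the grasp point. The pads swing forward as they close: fully open they stand 13 mm farther back than shut.
Start: joints at [-80.002, 21.807, 74.336, -0, 83.858, -12.336], TCP at [0.209, -0.509, 0.231] pointing down, gripper open.
Joint ranges: [-178.18, 178.18], [-50.72, 133.34], [12.68, 142.11], [-81.47, 261.47], [9.98, 163.14], [-165.26, 165.26]. Speed limits (degrees/s): [136.94, 136.94, 180, 180, 180, 180].

### API

Orientations are given as a 3x3 rotation matrix whose columns are the frame's x, y, z axes.
In Python, from rig import env, optics gives the robot as it stands.
- The arm moves only by the shell command python3 -m jog 'ROWS' [OPENING] [FORCE]. ROWS is JSON, a list of rows, each an object with "linear": the shift along the tool's x, y, z in units of 40 mm (1.0 is 40 mm), a list of three; "roll": the turn about the tool's z in units of 5 degrees (1.0 is 5 degrees). A call has 1 to 12 rows; each row shifts and turns the commanded pose from where the row before left it, along the tool's axes as they then stand; what a row does not reach is not made up. A row lasts 1/12 s, in which the tool goes at most 41.7 mm and 7.16 degrees, less where a joint would pass 70% of its speed; a pose out of reach is approached as far as the arm can. A call is refused whole if a number of a shift passes 1 or a number of a turn 1, either way. A call with a gripper value outside its range is refused whole. OPENING is the opening, from -1 (shut) to 1 (fully open), set as the call begins (- or left out, the last holds). The fingers move at their own pace and stop on an object; FORCE is the grip in N (left out, the last holds). Time passes only in rows, so rows that do not move let the fingers close. It gives the time, the measured TCP pose, the force, the opening and the grip force at its end, in the units of the state.
- env.observe(): the state, without advancing time (a new reading comes with each control period).
- optics.get_image(name): name is "side" or "top"; returns the picture (480x640x3 uint8, red, green, blue); there is no depth.
- optics.calibration(name): a dict with "fov_y" (degrees; the focal length in pixels is half the picture's height over the tangent of half this angle, whatever the lens; pixels are square), "cx", "cy" (the principal point, pixels), "T" (4x4, takes a point from camera to world coordinates). Camera axes: x right, y down, z forward; pixel columns grow to the right and rows downward; lengths in m; the calibration is good to about 2 mm. A picture is of the moment at which its call begins. calibration takes no time and is no camera call.
- env.close_job(): hands the job in; it is judged then, once.
The state is a dict: "time_s": time; "q": joint angles; "qvel": joint speeds; "joint_efforts": joint torques, N m; "position": TCP position; "tool_rot": TCP orientation; "ft_force": force on the tool from outside, world axes, zero at the start; "wrist_torque": the same for the moment, N m; "grip_width": finger opening in m; "gripper_force": force on a finger pad.
Only numpy, scipy, OpenCV 4.12 (cv2) and the standard library are available. Lean on these libraries where they do the work, as an engineer would, in place of code of your own. Each camera call takes 0.05 s, during which the arm holds its last target. There are 200 camera calls.

### The job

Move the four closed soil-sample pots from the aluminium carrier into the four pockets of the analyser's white tray, in reverse order: the pot nearest the carrier's black knob goes into the pocket farthest from the tray's loop handle, the next pot into the next pocket, and so on, until the pot farthest from the knob stands nearest the loop handle. Set each pot down upright on the floor of its own pocket; do not drop or tip any.

Things in the scene. Friction and masses are not known exactly. Their poses are not given: they have to be found in the camera images.
- pot_a: Closed sample pot, loose: white round bottle, 34 diameter, 94 tall, nearly one width all the way up; grip anywhere 25 to 70 above the underside (mm). About 90 g, give or take a third. Origin: centre of the underside, z up the pot. Starts upright on seat_a, its underside 16 mm above the table.
- pot_b: Closed sample pot, loose: short wide round jar, white, 48 diameter (grey lid 49), 50 tall; grip 20 to 45 above the underside (mm). About 120 g, give or take a third. Origin: centre of the underside, z up the pot. Starts upright on seat_b, its underside 16 mm above the table.
- pot_c: Closed sample pot, loose: white square bottle, 40 x 40 (flat sides along its x and y, which start along and across the row), 60 tall, with a round cap 30 diameter up to 74; grip the flats 20 to 50 above the underside (mm). About 120 g, give or take a third. Origin: centre of the underside, z up the pot. Starts upright on seat_c, its underside 16 mm above the table.
- pot_d: Closed sample pot, loose: white round bottle, 42 diameter up to 56, narrowing to a grey cap 24 diameter, 86 tall in all; grip 20 to 50 above the underside (mm). About 110 g, give or take a third. Origin: centre of the underside, z up the pot. Starts upright on seat_d, its underside 16 mm above the table.
- seat_a: Fixed black rubber disc on the carrier, 58 mm diameter, 4 mm thick, on which pot_a (the tall slim round bottle) starts. Origin: centre of its underside, 12 mm above the table; its y runs along the row. The four seats lie in one straight row, 66 mm apart, in any order.
- seat_b: Fixed black rubber disc on the carrier, 58 mm diameter, 4 mm thick, on which pot_b (the squat round jar) starts. Origin: centre of its underside, 12 mm above the table; its y runs along the row. The four seats lie in one straight row, 66 mm apart, in any order.
- seat_c: Fixed black rubber disc on the carrier, 58 mm diameter, 4 mm thick, on which pot_c (the square bottle) starts. Origin: centre of its underside, 12 mm above the table; its y runs along the row. The four seats lie in one straight row, 66 mm apart, in any order.
- seat_d: Fixed black rubber disc on the carrier, 58 mm diameter, 4 mm thick, on which pot_d (the round bottle with sloping shoulders) starts. Origin: centre of its underside, 12 mm above the table; its y runs along the row. The four seats lie in one straight row, 66 mm apart, in any order.
- knob: Black round knob, 26 mm diameter, 44 tall, fixed on one end (either) of the carrier, in line with the seats, 53 mm from the nearest seat centre. The carrier is a fixed aluminium plate 76 x 340 x 12 mm; its other end has only a low bar, 8 mm tall. Origin: centre of the knob's foot, 12 mm above the table.
- tray: Analyser's white tray, fixed, 72 x 270 mm, with a steel loop handle 40 mm tall across it beyond its +y end, at y = +153 mm. Four open pockets in a row along y, each 60 x 60 mm inside, centres at x = 0, y = +99, +33, -33, -99 mm; walls 6 mm thick, tops 10 mm and pocket floors 5 mm above the table. Origin: middle of the row of pockets, at table height.
Mind the look-alikes: they are no part of the job. What is shaped like the pot_b but purple is not meant.

How it is judged:
By the outcome, as a careful person would: the job done as asked, in the order asked, and still so for the second after the job is handed in, with the robot touching nothing.
It also fails if it takes over 120 s, if anything falls off the work surface, if the arm or the gripper's body presses on something with over 40 N, if the wrist force passes 120 N, or if a joint passes its speed limit or range.

## Working session

There is one attempt and no reset: what is moved stays moved. The work goes in short steps, Python scripts to look and compute and a shell command to move; the robot and the scene stay as the last step left them, time stands still between calls to the robot, and variables do not carry over. Pictures are saved under pics/ and viewed, at most 14 in all, crops included, and the job is handed in when it is done.

```bash
ls; mkdir -p pics
python3 - <<'E'
from rig import env, optics
import cv2
for n in ("top","side"):
    im=optics.get_image(n); cv2.imwrite(f"pics/{n}0.png",im[:,:,::-1]); print(n,optics.calibration(n))
s=env.observe(); print(s)
E
```

```text
pics
top {'fov_y': 56.1797739875412, 'cx': 313.36509162452603, 'cy': 241.70658521378442, 'T': array([[-0.01245296, -0.99323998,  0.11540911,  0.40119748],
       [-0.99979677,  0.01053824, -0.01718608,  0.00188276],
       [ 0.01585369, -0.11559967, -0.99316936,  0.90918998],
       [ 0.        ,  0.        ,  0.        ,  1.        ]])}
side {'fov_y': 54.054400169764946, 'cx': 315.8207349346128, 'cy': 242.08139668359055, 'T': array([[-0.99616777, -0.04025436,  0.07764899,  0.41355793],
       [-0.08495828,  0.65629307, -0.74970761,  0.7463313 ],
       [-0.02078149, -0.75343148, -0.65719794,  0.68164731],
       [ 0.        ,  0.        ,  0.        ,  1.        ]])}
{'time_s': 0.1, 'q': array([-8.00015973e+01,  2.18370098e+01,  7.43767968e+01, -4.10673944e-05,
        8.38569650e+01, -1.23361465e+01]), 'qvel': array([ 0.0456655 , -0.09212521, -0.14223461, -0.14736406,  0.02839014,
        0.02978044]), 'joint_efforts': array([ 3.83096107e-03, -4.49221659e+01, -2.31656170e+01, -2.12138766e-04,
        3.69689340e-03, -3.00649617e-06]), 'position': array([ 0.20895937, -0.5084992 ,  0.23079591]), 'tool_rot': array([[ 9.24980738e-01,  3.80013931e-01, -2.15157408e-04],
       [ 3.80013901e-01, -9.24979976e-01,  1.21631264e-03],
       [ 2.63199454e-04, -1.20682857e-03, -9.99999237e-01]]), 'ft_force': array([0.45705291, 1.01737951, 0.96560639]), 'wrist_torque': array([ 0.01438856, -0.02062801,  0.07337789]), 'gripper_force': 0.0, 'grip_width': 0.08565172652453105}
```

View pics/top0.png

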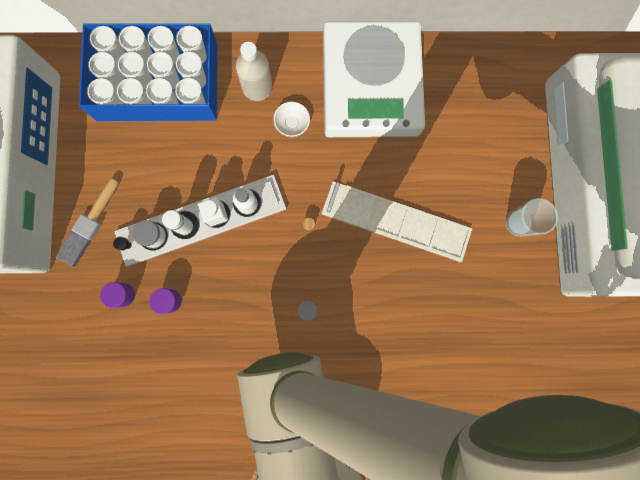

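View pics/side0.png

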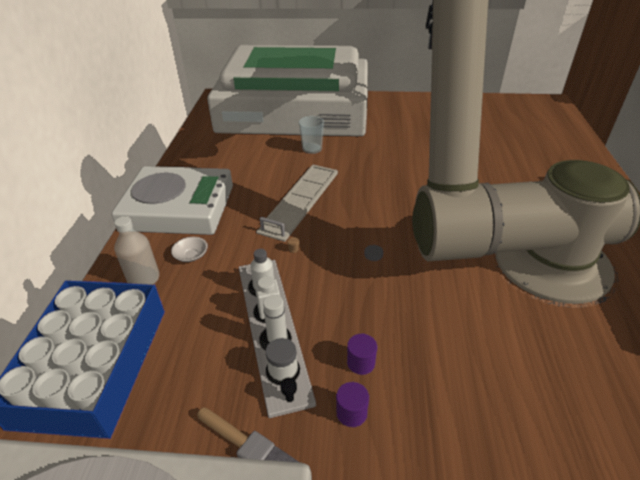

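The top view shows the carrier from the knob (122,243) to the far end (280,190), and the tray from the loop handle (335,195) to its far end (467,245). I'll crop in for accurate points.

Run:
```python
import cv2
t=cv2.imread("pics/top0.png"); s=cv2.imread("pics/side0.png")
c=cv2.resize(t[165:275,105:295],None,fx=4,fy=4,interpolation=2); cv2.imwrite("pics/c1.png",c)
c=cv2.resize(t[170:270,310:480],None,fx=4,fy=4,interpolation=2); cv2.imwrite("pics/c2.png",c)
c=cv2.resize(s[150:420,220:400],None,fx=2.2,fy=2.2,interpolation=2); cv2.imwrite("pics/c3.png",c)
```

```text
(no output)
```

View pics/c1.png

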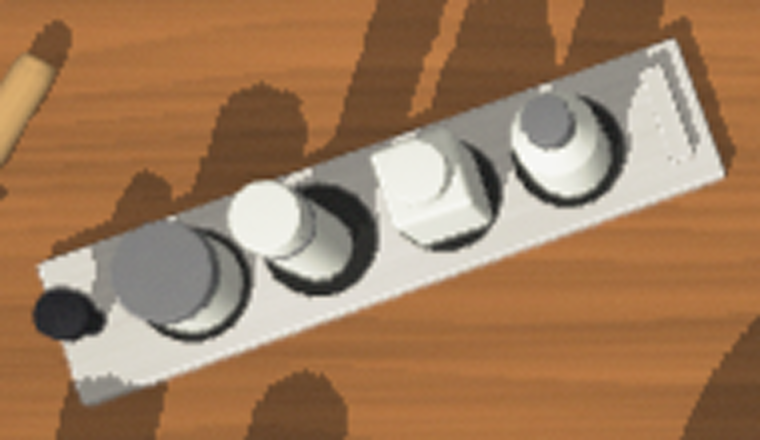

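View pics/c2.png

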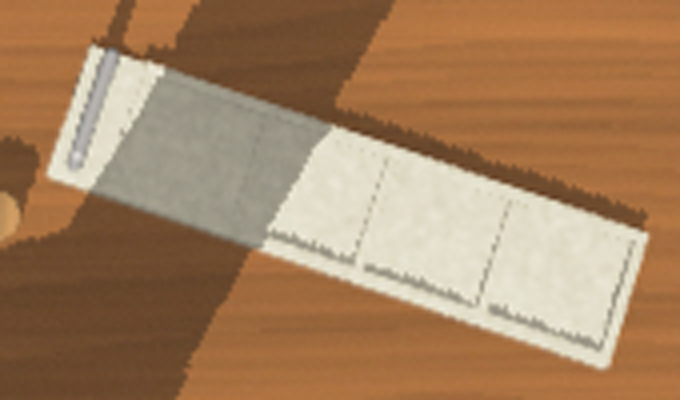

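View pics/c3.png

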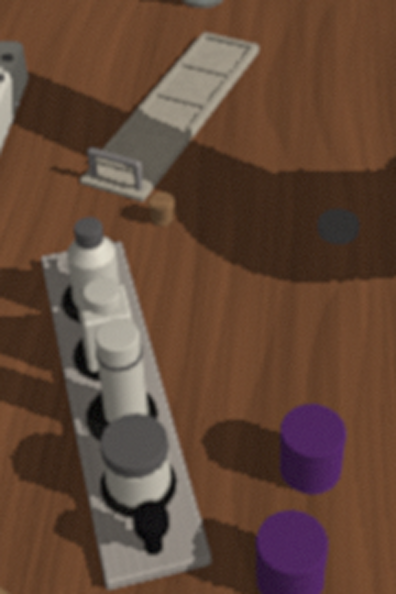

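Carrier order from the knob is b (164,274), a (264,218), c (412,171), d (549,120), in c1 crop pixels. The tray's loop is at its left end, so its far end is on the right (628,300 in the c2 crop). Next I'll fit both poses.

```bash
cat > h.py <<'E'
import numpy as np
from scipy.optimize import least_squares
from rig import env, optics
def ray(n,u,v,z):
    c=optics.calibration(n); f=240/np.tan(np.radians(c["fov_y"]/2)); T=c["T"]
    d=T[:3,:3]@[(u-c["cx"])/f,(v-c["cy"])/f,1]; o=T[:3,3]
    return (o+d*(z-o[2])/d[2])[:2]
def fit(obj,w):
    def tf(p): R=np.array([[np.cos(p[2]),-np.sin(p[2])],[np.sin(p[2]),np.cos(p[2])]]); return obj@R.T+p[:2]
    best=min((least_squares(lambda p:(tf(p)-w).ravel(),[*w.mean(0),a]) for a in (0,1.5,3,4.5)),key=lambda r:r.cost)
    return best.x,(tf(best.x)-w)*1000
E
python3 - <<'E'
from h import *
np.set_printoptions(precision=4,suppress=True)
t=lambda u,v,z,o:ray("top",u/4+o[0]-.375,v/4+o[1]-.375,z)
s=lambda u,v,z:ray("side",u/2.2+220-.27,v/2.2+150-.27,z)
A=(105,165);B=(310,170)
print("seats");S=[]
for u,v in((193,283),(318,238),(443,192),(570,148)): S.append(t(u,v,.016,A));print(S[-1])
print("caps")
C=[]
for u,v,z in((164,274,.066),(264,218,.110),(412,171,.090),(549,120,.102)):C.append(t(u,v,z,A));print(C[-1])
k=t(62,312,.056,A);print("knob",k)
print("corners")
for u,v in((40,265),(677,40),(725,177),(85,400)):print(t(u,v,.012,A))
obj=np.array([[0,.099-.066*i] for i in range(4)])
print("fit seats",fit(obj,np.array(S)));print("fit caps",fit(obj,np.array(C)))
print("side caps")
for u,v,z in((135,444,.066),(118,337,.110),(101,292,.090),(89,228,.102)):print(s(u,v,z))
w=np.array([t(u,v,.01,B) for u,v in((648,233),(608,368),(93,45),(47,178))])
print("tray",w,np.linalg.norm(w[0]-w[1]),np.linalg.norm(w[0]-w[2]))
o=np.array([[.036,-.135],[-.036,-.135]])
d=[((510,203),(480,303)),((386,160),(357,262)),((262,112),(240,200))]
D=np.array([t(*np.mean(q,0),.01,B) for q in d]);print("div",D)
ob=np.vstack([o,[[0,-.066],[0,0],[0,.066]]])
print(fit(ob,np.vstack([w[:2],D])))
print("side tray")
for u,v in((210,34),(259,48)):print(s(u,v,.01))
E
```

```text
seats
[0.5211 0.306 ]
[0.5431 0.2445]
[0.5659 0.1825]
[0.5878 0.119 ]
caps
[0.5188 0.3026]
[0.5375 0.2432]
[0.5622 0.1819]
[0.5829 0.1173]
knob [0.5025 0.3537]
corners
[0.5315 0.3837]
[0.6442 0.0653]
[0.5729 0.0412]
[0.4636 0.3589]
fit seats (array([0.5545, 0.213 , 0.3434]), array([[ 0.0449,  0.2232],
       [ 0.2174, -0.4242],
       [-0.2975, -0.5815],
       [ 0.0352,  0.7825]]))
fit caps (array([0.5503, 0.2113, 0.3381]), array([[-1.2792,  2.0233],
       [ 1.8969, -0.8067],
       [-0.9042, -1.7598],
       [ 0.2865,  0.5432]]))
side caps
[0.5186 0.3087]
[0.5368 0.2472]
[0.5619 0.1837]
[0.5811 0.1227]
tray [[ 0.5306 -0.3357]
 [ 0.4621 -0.3117]
 [ 0.6306 -0.0552]
 [ 0.5618 -0.0306]] 0.07248562458703485 0.29778492286218256
div [[ 0.5211 -0.2571]
 [ 0.5433 -0.1951]
 [ 0.5722 -0.1346]]
(array([ 0.5455, -0.1965, -0.3716]), array([[-0.5804,  0.2546],
       [ 0.7603,  2.482 ],
       [ 0.3772, -0.8956],
       [ 2.1957, -1.4158],
       [-2.7528, -0.4252]]))
side tray
[ 0.5212 -0.3313]
[ 0.4602 -0.3033]
```

```bash
cat > plan.py <<'E'
# plan.py POT c|t Z : tool-axis units (40 mm) to go from the present pose; roll units (5 deg)
import sys; from h import *
off=dict(b=1.5,a=.5,c=-.5,d=-1.5); C=(np.array([.552,.2135]),19.6); T=(np.array([.5425,-.1962]),-19.6)
n,w,z=sys.argv[1],sys.argv[2],float(sys.argv[3])
c,yaw=(C if w=="c" else T); a=np.radians(yaw)
k=off[n]*.066*(1 if w=="c" else -1)
p=np.array([*(c+k*np.array([-np.sin(a),np.cos(a)])),z])
s=env.observe(); R=s["tool_rot"]; now=np.degrees(np.arctan2(R[1,1],R[0,1]))
print("target",p.round(4),"now",s["position"].round(4),"t",s["time_s"],"grip",s["grip_width"])
print("units, axes now:",(R.T@(p-s["position"])/.04).round(3),"roll",round(-(yaw-now)/5,2))
Rn=np.array([[-np.sin(a),np.cos(a),0],[np.cos(a),np.sin(a),0],[0,0,-1]]).T
print("units, axes after roll:",(Rn.T@(p-s["position"])/.04).round(3))
E
python3 plan.py b c 0.2
```

```text
target [0.5188 0.3068 0.2   ] now [ 0.209  -0.5085  0.2308] t 0.1 grip 0.08565172652453105
units, axes now: [ 14.91  -15.908   0.793] roll -17.45
units, axes after roll: [16.602 14.134  0.77 ]
```

```bash
python3 -m jog '[{"linear":[0.62,-0.66,0.03],"roll":0},{"linear":[0.62,-0.66,0.03],"roll":0},{"linear":[0.62,-0.66,0.03],"roll":0},{"linear":[0.62,-0.66,0.03],"roll":0},{"linear":[0.62,-0.66,0.03],"roll":0},{"linear":[0.62,-0.66,0.03],"roll":0},{"linear":[0.62,-0.66,0.03],"roll":0},{"linear":[0.62,-0.66,0.03],"roll":0},{"linear":[0.62,-0.66,0.03],"roll":0},{"linear":[0.62,-0.66,0.03],"roll":0},{"linear":[0.62,-0.66,0.03],"roll":0},{"linear":[0.62,-0.66,0.03],"roll":0}]' 1 40
python3 -m jog '[{"linear":[0.62,-0.66,0.03],"roll":0},{"linear":[0.62,-0.66,0.03],"roll":0},{"linear":[0.62,-0.66,0.03],"roll":0},{"linear":[0.62,-0.66,0.03],"roll":0},{"linear":[0.62,-0.66,0.03],"roll":0},{"linear":[0.62,-0.66,0.03],"roll":0},{"linear":[0.62,-0.66,0.03],"roll":0},{"linear":[0.62,-0.66,0.03],"roll":0},{"linear":[0.62,-0.66,0.03],"roll":0},{"linear":[0.62,-0.66,0.03],"roll":0},{"linear":[0.62,-0.66,0.03],"roll":0},{"linear":[0.62,-0.66,0.03],"roll":0}]'
python3 -m jog '[{"linear":[0,0,0],"roll":-1},{"linear":[0,0,0],"roll":-1},{"linear":[0,0,0],"roll":-1},{"linear":[0,0,0],"roll":-1},{"linear":[0,0,0],"roll":-1},{"linear":[0,0,0],"roll":-1},{"linear":[0,0,0],"roll":-1},{"linear":[0,0,0],"roll":-1},{"linear":[0,0,0],"roll":-1},{"linear":[0,0,0],"roll":-1},{"linear":[0,0,0],"roll":-1},{"linear":[0,0,0],"roll":-1}]'
python3 -m jog '[{"linear":[0,0,0],"roll":-1},{"linear":[0,0,0],"roll":-1},{"linear":[0,0,0],"roll":-1},{"linear":[0,0,0],"roll":-1},{"linear":[0,0,0],"roll":-1},{"linear":[0,0,0],"roll":-0.45},{"linear":[0,0,0],"roll":0},{"linear":[0,0,0],"roll":0}]'; python3 plan.py b c 0.037
```

```text
time_s: 1.1
position: [0.364, -0.1008, 0.2169]
tool_rot: [[0.925, 0.38, -0.0], [0.38, -0.925, 0.0], [0.0, -0.0, -1.0]]
ft_force: [1.2, -0.9, 1.3]
grip_width: 0.0855
gripper_force: 0.0
time_s: 2.1
position: [0.5188, 0.3054, 0.2021]
tool_rot: [[0.925, 0.38, -0.001], [0.38, -0.925, -0.0], [-0.001, 0.0, -1.0]]
ft_force: [0.8, -1.5, -0.8]
grip_width: 0.0852
gripper_force: 0.0
time_s: 3.1
position: [0.5186, 0.3035, 0.2021]
tool_rot: [[0.129, 0.992, -0.001], [0.992, -0.129, -0.0], [-0.0, -0.001, -1.0]]
ft_force: [0.3, -0.6, 0.6]
grip_width: 0.0856
gripper_force: 0.0
time_s: 3.77
position: [0.5187, 0.3035, 0.2022]
tool_rot: [[-0.334, 0.943, -0.001], [0.943, 0.334, -0.0], [0.0, -0.001, -1.0]]
ft_force: [0.1, -0.4, 0.2]
grip_width: 0.0859
gripper_force: 0.0
target [0.5188 0.3068 0.037 ] now [0.5187 0.3035 0.2022] t 3.7667 grip 0.08589078561082772
units, axes now: [0.077 0.033 4.131] roll -0.02
units, axes after roll: [0.077 0.03  4.131]
```

```bash
python3 -m jog '[{"linear":[0.08,0.03,0.5],"roll":0},{"linear":[0,0,0.5],"roll":0},{"linear":[0,0,0.5],"roll":0},{"linear":[0,0,0.5],"roll":0},{"linear":[0,0,0.5],"roll":0},{"linear":[0,0,0.5],"roll":0},{"linear":[0,0,0.5],"roll":0},{"linear":[0,0,0.4],"roll":0},{"linear":[0,0,0.23],"roll":0},{"linear":[0,0,0],"roll":0},{"linear":[0,0,0],"roll":0}]' 1 40
python3 - <<'E'
from h import *
import cv2
t=optics.get_image("top")[150:290,60:300];s=optics.get_image("side")[220:430,200:350]
c=np.hstack([cv2.resize(t,(480,280),interpolation=2),cv2.resize(s,(200,280),interpolation=2)])
cv2.imwrite("pics/g1.png",c[:,:,::-1])
E
```

```text
time_s: 4.68
position: [0.519, 0.307, 0.0375]
tool_rot: [[-0.335, 0.942, -0.0], [0.942, 0.335, -0.0], [0.0, -0.0, -1.0]]
ft_force: [0.0, -0.3, -0.5]
grip_width: 0.0853
gripper_force: 0.0
```

View pics/g1.png

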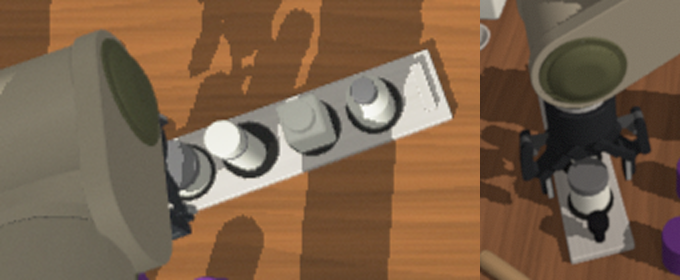

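The gripper straddles pot b, but I need to check its position along the row in a bigger side crop.

Run:
```python
from h import *
import cv2
s=optics.get_image("side")
c=optics.calibration("side");f=240/np.tan(np.radians(c["fov_y"]/2))
o=env.observe();R=o["tool_rot"]
def px(p):
    q=np.linalg.inv(c["T"])@[*p,1];return q[0]/q[2]*f+c["cx"],q[1]/q[2]*f+c["cy"]
for k in(-1,0,1):print(k,px(o["position"]+R[:,1]*.0425*k+R[:,2]*-.013))
cv2.imwrite("pics/g2.png",cv2.resize(s[250:430,210:350],None,fx=4,fy=3.3,interpolation=2)[:,:,::-1])
```

```text
-1 (np.float64(307.2044418145924), np.float64(350.29060545497134))
0 (np.float64(281.38804416928036), np.float64(356.1850576858889))
1 (np.float64(255.04268865290697), np.float64(362.20028264993437))
```

View pics/g2.png

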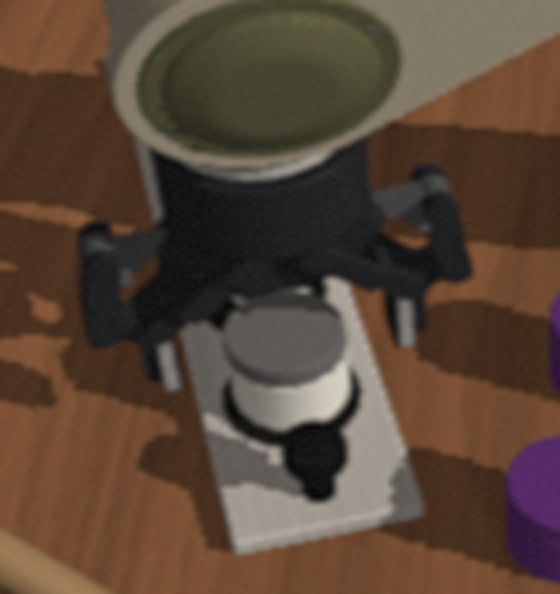

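The fingertips (252,368) and (311,354) straddle the pot axis at (281,358), against a predicted (281,356), so it is aligned. Closing now.

```bash
python3 -m jog '[{"linear":[0,0,0]},{"linear":[0,0,0]},{"linear":[0,0,0]},{"linear":[0,0,0]},{"linear":[0,0,0]},{"linear":[0,0,0]},{"linear":[0,0,0]},{"linear":[0,0,0]},{"linear":[0,0,0]},{"linear":[0,0,0]},{"linear":[0,0,0]},{"linear":[0,0,0]}]' -1 40
```

```text
invalid input
```

Roll has to be given in every row.

```bash
python3 -m jog '[{"linear":[0,0,0],"roll":0},{"linear":[0,0,0],"roll":0},{"linear":[0,0,0],"roll":0},{"linear":[0,0,0],"roll":0},{"linear":[0,0,0],"roll":0},{"linear":[0,0,0],"roll":0},{"linear":[0,0,0],"roll":0},{"linear":[0,0,0],"roll":0},{"linear":[0,0,0],"roll":0},{"linear":[0,0,0],"roll":0},{"linear":[0,0,0],"roll":0},{"linear":[0,0,0],"roll":0}]' -1 40
```

```text
time_s: 5.83
position: [0.5191, 0.307, 0.0379]
tool_rot: [[-0.335, 0.942, 0.001], [0.942, 0.335, 0.0], [-0.0, 0.001, -1.0]]
ft_force: [-1.3, -0.7, 6.7]
grip_width: 0.0479
gripper_force: 40.9
```

```bash
python3 -m jog '[{"linear":[0,0,-0.2],"roll":0},{"linear":[0,0,-0.4],"roll":0},{"linear":[0,0,-0.5],"roll":0},{"linear":[0,0,-0.5],"roll":0},{"linear":[0,0,-0.5],"roll":0},{"linear":[0,0,-0.5],"roll":0},{"linear":[0,0,-0.5],"roll":0},{"linear":[0,0,-0.5],"roll":0},{"linear":[0,0,-0.3],"roll":0},{"linear":[0,0,-0.1],"roll":0},{"linear":[0,0,0],"roll":0},{"linear":[0,0,0],"roll":0}]'; python3 plan.py b t 0.20
```

```text
time_s: 6.83
position: [0.5185, 0.3068, 0.1965]
tool_rot: [[-0.335, 0.942, -0.001], [0.942, 0.335, -0.0], [0.0, -0.001, -1.0]]
ft_force: [-0.4, -0.5, -1.5]
grip_width: 0.0475
gripper_force: 41.5
target [ 0.5093 -0.2895  0.2   ] now [0.5185 0.3068 0.1965] t 6.8333 grip 0.04747810766617188
units, axes now: [-13.968  -5.212  -0.08 ] roll 7.84
units, axes after roll: [-14.12    4.785  -0.087]
```

```bash
python3 -m jog '[{"linear":[-0.3,-0.11,0],"roll":0},{"linear":[-0.5,-0.19,0],"roll":0},{"linear":[-0.62,-0.23,0],"roll":0},{"linear":[-0.62,-0.23,0],"roll":0},{"linear":[-0.62,-0.23,0],"roll":0},{"linear":[-0.62,-0.23,0],"roll":0},{"linear":[-0.62,-0.23,0],"roll":0},{"linear":[-0.62,-0.23,0],"roll":0},{"linear":[-0.62,-0.23,0],"roll":0},{"linear":[-0.62,-0.23,0],"roll":0},{"linear":[-0.62,-0.23,0],"roll":0},{"linear":[-0.62,-0.23,0],"roll":0}]'
python3 -m jog '[{"linear":[-0.62,-0.23,0],"roll":0},{"linear":[-0.62,-0.23,0],"roll":0},{"linear":[-0.62,-0.23,0],"roll":0},{"linear":[-0.62,-0.23,0],"roll":0},{"linear":[-0.62,-0.23,0],"roll":0},{"linear":[-0.62,-0.23,0],"roll":0},{"linear":[-0.62,-0.23,0],"roll":0},{"linear":[-0.62,-0.23,0],"roll":0},{"linear":[-0.62,-0.23,0],"roll":0},{"linear":[-0.62,-0.23,0],"roll":0},{"linear":[-0.5,-0.19,0],"roll":0},{"linear":[-0.3,-0.11,0],"roll":0}]'
python3 -m jog '[{"linear":[0,0,0],"roll":0.98},{"linear":[0,0,0],"roll":0.98},{"linear":[0,0,0],"roll":0.98},{"linear":[0,0,0],"roll":0.98},{"linear":[0,0,0],"roll":0.98},{"linear":[0,0,0],"roll":0.98},{"linear":[0,0,0],"roll":0.98},{"linear":[0,0,0],"roll":0.98},{"linear":[0,0,0],"roll":0},{"linear":[0,0,0],"roll":0}]'; python3 plan.py b t 0.06
```

```text
time_s: 7.83
position: [0.5137, 0.0065, 0.1964]
tool_rot: [[-0.335, 0.942, -0.002], [0.942, 0.335, 0.0], [0.001, -0.002, -1.0]]
ft_force: [0.8, -0.4, -1.4]
grip_width: 0.048
gripper_force: 41.5
time_s: 8.83
position: [0.5094, -0.2928, 0.1961]
tool_rot: [[-0.333, 0.943, -0.002], [0.943, 0.333, 0.001], [0.001, -0.001, -1.0]]
ft_force: [-0.0, 0.1, -1.6]
grip_width: 0.0478
gripper_force: 41.5
time_s: 9.67
position: [0.5102, -0.2901, 0.1968]
tool_rot: [[0.333, 0.943, -0.001], [0.943, -0.333, 0.001], [0.0, -0.001, -1.0]]
ft_force: [-0.6, -0.4, -0.9]
grip_width: 0.0481
gripper_force: 41.5
target [ 0.5093 -0.2895  0.06  ] now [ 0.5102 -0.2901  0.1968] t 9.6667 grip 0.04814039876596801
units, axes now: [ 0.006 -0.024  3.42 ] roll 0.03
units, axes after roll: [ 0.008 -0.027  3.42 ]
```

```bash
python3 -m jog '[{"linear":[0,-0.02,0.3],"roll":0},{"linear":[0,0,0.5],"roll":0},{"linear":[0,0,0.5],"roll":0},{"linear":[0,0,0.5],"roll":0},{"linear":[0,0,0.5],"roll":0},{"linear":[0,0,0.5],"roll":0},{"linear":[0,0,0.5],"roll":0},{"linear":[0,0,0.3],"roll":0},{"linear":[0,0,0.15],"roll":0},{"linear":[0,0,0],"roll":0},{"linear":[0,0,0],"roll":0}]'
python3 - <<'E'
from h import *
import cv2
t=optics.get_image("top")[170:270,310:480];s=optics.get_image("side")[150:250,240:360]
c=np.hstack([cv2.resize(t,(400,400*100//170),interpolation=2),np.zeros((235,0,3),np.uint8)])
s=cv2.resize(s,(400,333),interpolation=2)
out=np.zeros((333,800,3),np.uint8);out[:235,:400]=c;out[:,400:]=s
cv2.imwrite("pics/p1.png",out[:,:,::-1])
c=optics.calibration("side");f=240/np.tan(np.radians(c["fov_y"]/2))
E
```

```text
time_s: 10.58
position: [0.51, -0.2903, 0.0477]
tool_rot: [[0.335, 0.942, 0.0], [0.942, -0.335, -0.0], [-0.0, 0.0, -1.0]]
ft_force: [-0.6, 0.1, -1.4]
grip_width: 0.0474
gripper_force: 41.5
```

View pics/p1.png

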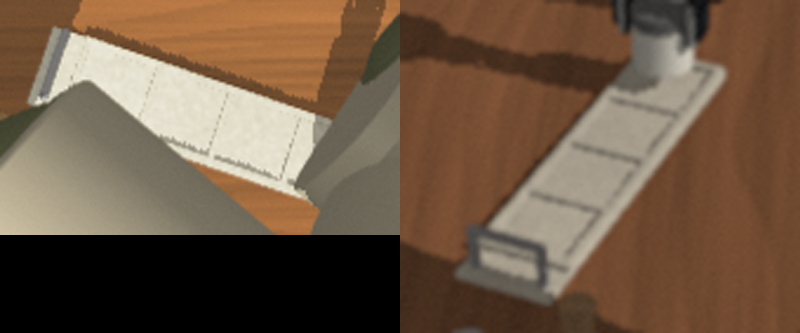

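Run:
```python
from h import *
np.set_printoptions(precision=1,suppress=True)
a=np.radians(-19.6);R=np.array([[np.cos(a),-np.sin(a)],[np.sin(a),np.cos(a)]]);c=np.array([.5425,-.1962])
L=lambda p:R.T@(p-c)*1000
t=lambda u,v,z:L(ray("top",u/4+310-.375,v/4+170-.375,z))
s=lambda u,v,z:L(ray("side",(u-400)/3.333+240-.35,v/3.333+150-.35,z))
print("top lines exp -63,3,69; corners -135")
for q in((510,203),(480,303),(386,160),(357,262),(635,240),(602,348)):print(t(*q,.0075))
for q in((648,233),(608,368)):print(t(*q,.01))
print("side lines")
for q in((613,100),(675,110),(573,145),(640,160),(530,193),(597,210),(711,70)):print(s(*q,.0075))
print(s(725,68,.01))
print("pot bottom front/left/right",s(663,80,.026),s(631,60,.030),s(693,65,.030))
print("TCP",L(env.observe()["position"][:2]))
```

```text
top lines exp -63,3,69; corners -135
[ 28.  -64.8]
[-26.1 -65.5]
[28.5  1.8]
[-26.4  -0. ]
[  30.6 -130.9]
[ -27.8 -130.8]
[  35.5 -135.4]
[ -36.9 -135.8]
side lines
[ 25.7 -63.2]
[-24.  -69.1]
[27.2  2.5]
[-26.8   0.5]
[29.  67.6]
[-24.1  66.9]
[ -27.5 -131.6]
[ -38.1 -134.9]
pot bottom front/left/right [-10.4 -77.7] [ 21.4 -88.3] [ -25.7 -100.2]
TCP [  1.2 -99.6]
```

Everything agrees to about 1.5 mm: the tray lies 1 mm further toward −y and the pot is over its pocket. Lowering.

```bash
python3 -m jog '[{"linear":[-0.03,-0.03,0.1],"roll":0},{"linear":[0,0,0.1],"roll":0},{"linear":[0,0,0.1],"roll":0},{"linear":[0,0,0.1],"roll":0},{"linear":[0,0,0.07],"roll":0},{"linear":[0,0,0.03],"roll":0},{"linear":[0,0,0],"roll":0},{"linear":[0,0,0],"roll":0}]'
```

```text
time_s: 11.35
position: [0.5082, -0.2907, 0.028]
tool_rot: [[0.336, 0.942, -0.0], [0.942, -0.336, -0.0], [-0.0, -0.0, -1.0]]
ft_force: [-2.6, 2.4, 6.7]
grip_width: 0.0476
gripper_force: 42.3
```

```bash
python3 -m jog '[{"linear":[0,0,0],"roll":0},{"linear":[0,0,0],"roll":0},{"linear":[0,0,0],"roll":0},{"linear":[0,0,0],"roll":0},{"linear":[0,0,0],"roll":0},{"linear":[0,0,0],"roll":0},{"linear":[0,0,0],"roll":0},{"linear":[0,0,0],"roll":0},{"linear":[0,0,0],"roll":0}]' 1
python3 -m jog '[{"linear":[0,0,-0.2],"roll":0},{"linear":[0,0,-0.4],"roll":0},{"linear":[0,0,-0.5],"roll":0},{"linear":[0,0,-0.5],"roll":0},{"linear":[0,0,-0.5],"roll":0},{"linear":[0,0,-0.5],"roll":0},{"linear":[0,0,-0.5],"roll":0},{"linear":[0,0,-0.5],"roll":0},{"linear":[0,0,-0.5],"roll":0},{"linear":[0,0,-0.2],"roll":0},{"linear":[0,0,0],"roll":0}]'; python3 plan.py a c 0.20
```

```text
time_s: 12.1
position: [0.5083, -0.2908, 0.0273]
tool_rot: [[0.336, 0.942, 0.0], [0.942, -0.336, -0.0], [-0.0, 0.0, -1.0]]
ft_force: [-0.0, -0.1, -0.2]
grip_width: 0.0852
gripper_force: 0.0
time_s: 13.02
position: [0.5087, -0.2912, 0.2015]
tool_rot: [[0.336, 0.942, 0.003], [0.942, -0.336, -0.003], [-0.002, 0.004, -1.0]]
ft_force: [0.8, -0.6, -0.1]
grip_width: 0.0854
gripper_force: 0.0
target [0.5409 0.2446 0.2   ] now [ 0.5087 -0.2912  0.2015] t 13.0167 grip 0.0853662763470427
units, axes now: [ 1.2888e+01 -3.7380e+00  4.0000e-03] roll -7.84
units, axes after roll: [12.349  5.251  0.038]
```

```bash
python3 -m jog '[{"linear":[0.3,-0.09,0],"roll":0},{"linear":[0.5,-0.15,0],"roll":0},{"linear":[0.565,-0.163,0],"roll":0},{"linear":[0.565,-0.163,0],"roll":0},{"linear":[0.565,-0.163,0],"roll":0},{"linear":[0.565,-0.163,0],"roll":0},{"linear":[0.565,-0.163,0],"roll":0},{"linear":[0.565,-0.163,0],"roll":0},{"linear":[0.565,-0.163,0],"roll":0},{"linear":[0.565,-0.163,0],"roll":0},{"linear":[0.565,-0.163,0],"roll":0},{"linear":[0.565,-0.163,0],"roll":0}]'
python3 -m jog '[{"linear":[0.565,-0.163,0],"roll":0},{"linear":[0.565,-0.163,0],"roll":0},{"linear":[0.565,-0.163,0],"roll":0},{"linear":[0.565,-0.163,0],"roll":0},{"linear":[0.565,-0.163,0],"roll":0},{"linear":[0.565,-0.163,0],"roll":0},{"linear":[0.565,-0.163,0],"roll":0},{"linear":[0.565,-0.163,0],"roll":0},{"linear":[0.565,-0.163,0],"roll":0},{"linear":[0.565,-0.163,0],"roll":0},{"linear":[0.5,-0.15,0],"roll":0},{"linear":[0.3,-0.09,0],"roll":0}]'
python3 -m jog '[{"linear":[0,0,0],"roll":-0.98},{"linear":[0,0,0],"roll":-0.98},{"linear":[0,0,0],"roll":-0.98},{"linear":[0,0,0],"roll":-0.98},{"linear":[0,0,0],"roll":-0.98},{"linear":[0,0,0],"roll":-0.98},{"linear":[0,0,0],"roll":-0.98},{"linear":[0,0,0],"roll":-0.98},{"linear":[0,0,0],"roll":0},{"linear":[0,0,0],"roll":0}]'; python3 plan.py a c 0.055
python3 - <<'E'
from h import *
import cv2
t=optics.get_image("top")[170:270,310:480];s=optics.get_image("side")[130:250,240:384]
out=np.zeros((333,800,3),np.uint8);out[:235,:400]=cv2.resize(t,(400,235),interpolation=2);out[:,400:]=cv2.resize(s,(400,333),interpolation=2)
cv2.imwrite("pics/p2.png",out[:,:,::-1])
E
```

```text
time_s: 14.02
position: [0.5233, -0.0206, 0.1978]
tool_rot: [[0.335, 0.942, -0.003], [0.942, -0.335, 0.001], [-0.0, -0.003, -1.0]]
ft_force: [0.3, 0.1, 0.6]
grip_width: 0.0855
gripper_force: 0.0
time_s: 15.02
position: [0.5392, 0.2478, 0.1977]
tool_rot: [[0.334, 0.943, -0.003], [0.943, -0.334, -0.0], [-0.001, -0.003, -1.0]]
ft_force: [0.8, -0.2, 0.2]
grip_width: 0.0852
gripper_force: 0.0
time_s: 15.85
position: [0.54, 0.2454, 0.1985]
tool_rot: [[-0.333, 0.943, -0.002], [0.943, 0.333, -0.0], [0.0, -0.002, -1.0]]
ft_force: [-0.0, -0.6, 0.2]
grip_width: 0.0852
gripper_force: 0.0
target [0.5409 0.2446 0.055 ] now [0.54   0.2454 0.1985] t 15.85 grip 0.08524576389173084
units, axes now: [-0.027  0.02   3.588] roll -0.03
units, axes after roll: [-0.027  0.014  3.588]
```

View pics/p2.png

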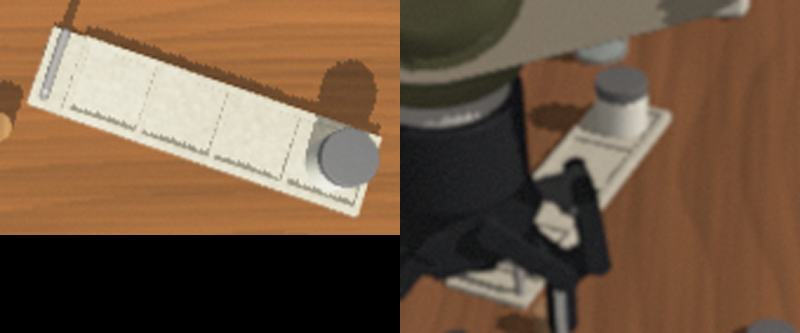

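Pot b stands upright in the end pocket, lid at (350,157) in the top panel. Now pot a.

```bash
python3 -m jog '[{"linear":[-0.02,0.02,0.4],"roll":0},{"linear":[0,0,0.5],"roll":0},{"linear":[0,0,0.5],"roll":0},{"linear":[0,0,0.5],"roll":0},{"linear":[0,0,0.5],"roll":0},{"linear":[0,0,0.5],"roll":0},{"linear":[0,0,0.4],"roll":0},{"linear":[0,0,0.29],"roll":0},{"linear":[0,0,0],"roll":0},{"linear":[0,0,0],"roll":0}]' 1 40
python3 -m jog '[{"linear":[0,0,0],"roll":0},{"linear":[0,0,0],"roll":0},{"linear":[0,0,0],"roll":0},{"linear":[0,0,0],"roll":0},{"linear":[0,0,0],"roll":0},{"linear":[0,0,0],"roll":0},{"linear":[0,0,0],"roll":0},{"linear":[0,0,0],"roll":0},{"linear":[0,0,0],"roll":0},{"linear":[0,0,0],"roll":0},{"linear":[0,0,0],"roll":0},{"linear":[0,0,0],"roll":0}]' -1 40
```

```text
time_s: 16.78
position: [0.5414, 0.2449, 0.0555]
tool_rot: [[-0.334, 0.943, -0.001], [0.943, 0.334, -0.0], [0.0, -0.001, -1.0]]
ft_force: [0.8, 0.2, -0.0]
grip_width: 0.0854
gripper_force: 0.0
time_s: 17.78
position: [0.5417, 0.245, 0.0563]
tool_rot: [[-0.335, 0.942, 0.0], [0.942, 0.335, 0.0], [-0.0, 0.0, -1.0]]
ft_force: [-2.6, -0.9, 5.6]
grip_width: 0.0331
gripper_force: 39.1
```

```bash
python3 -m jog '[{"linear":[0,0,-0.2],"roll":0},{"linear":[0,0,-0.4],"roll":0},{"linear":[0,0,-0.5],"roll":0},{"linear":[0,0,-0.5],"roll":0},{"linear":[0,0,-0.5],"roll":0},{"linear":[0,0,-0.5],"roll":0},{"linear":[0,0,-0.5],"roll":0},{"linear":[0,0,-0.5],"roll":0},{"linear":[0,0,-0.3],"roll":0},{"linear":[0,0,-0.1],"roll":0},{"linear":[0,0,0],"roll":0},{"linear":[0,0,0],"roll":0}]'; python3 plan.py a t 0.20
```

```text
time_s: 18.78
position: [0.5413, 0.2449, 0.215]
tool_rot: [[-0.335, 0.942, -0.001], [0.942, 0.335, -0.0], [0.0, -0.001, -1.0]]
ft_force: [-0.2, 0.9, -1.1]
grip_width: 0.0333
gripper_force: 39.6
target [ 0.5314 -0.2273  0.2   ] now [0.5413 0.2449 0.215 ] t 18.7833 grip 0.033280307598417457
units, axes now: [-11.038  -4.189   0.377] roll 7.84
units, axes after roll: [-11.203   3.726   0.374]
```

```bash
python3 -m jog '[{"linear":[-0.3,-0.11,0],"roll":0},{"linear":[-0.5,-0.19,0],"roll":0},{"linear":[-0.59,-0.224,0],"roll":0},{"linear":[-0.59,-0.224,0],"roll":0},{"linear":[-0.59,-0.224,0],"roll":0},{"linear":[-0.59,-0.224,0],"roll":0},{"linear":[-0.59,-0.224,0],"roll":0},{"linear":[-0.59,-0.224,0],"roll":0},{"linear":[-0.59,-0.224,0],"roll":0},{"linear":[-0.59,-0.224,0],"roll":0}]'
python3 -m jog '[{"linear":[-0.59,-0.224,0],"roll":0},{"linear":[-0.59,-0.224,0],"roll":0},{"linear":[-0.59,-0.224,0],"roll":0},{"linear":[-0.59,-0.224,0],"roll":0},{"linear":[-0.59,-0.224,0],"roll":0},{"linear":[-0.59,-0.224,0],"roll":0},{"linear":[-0.59,-0.224,0],"roll":0},{"linear":[-0.59,-0.224,0],"roll":0},{"linear":[-0.5,-0.19,0],"roll":0},{"linear":[-0.3,-0.11,0],"roll":0}]'
python3 -m jog '[{"linear":[0,0,0],"roll":0.98},{"linear":[0,0,0],"roll":0.98},{"linear":[0,0,0],"roll":0.98},{"linear":[0,0,0],"roll":0.98},{"linear":[0,0,0],"roll":0.98},{"linear":[0,0,0],"roll":0.98},{"linear":[0,0,0],"roll":0.98},{"linear":[0,0,0],"roll":0.98},{"linear":[0,0,0],"roll":0},{"linear":[0,0,0],"roll":0}]'; python3 plan.py a t 0.065
```

```text
time_s: 19.62
position: [0.536, 0.007, 0.2148]
tool_rot: [[-0.335, 0.942, -0.002], [0.942, 0.335, 0.0], [0.001, -0.002, -1.0]]
ft_force: [0.0, 0.7, -1.8]
grip_width: 0.0331
gripper_force: 39.6
time_s: 20.45
position: [0.5309, -0.2298, 0.2146]
tool_rot: [[-0.333, 0.943, -0.002], [0.943, 0.333, 0.001], [0.001, -0.001, -1.0]]
ft_force: [0.3, 0.3, -1.2]
grip_width: 0.0332
gripper_force: 39.6
time_s: 21.28
position: [0.5316, -0.2271, 0.2152]
tool_rot: [[0.333, 0.943, -0.001], [0.943, -0.333, 0.001], [0.0, -0.001, -1.0]]
ft_force: [-0.4, 0.0, -2.0]
grip_width: 0.0333
gripper_force: 39.6
target [ 0.5314 -0.2273  0.065 ] now [ 0.5316 -0.2271  0.2152] t 21.2833 grip 0.03327792209536869
units, axes now: [-8.000e-03  1.000e-03  3.756e+00] roll 0.03
units, axes after roll: [-7.000e-03 -3.000e-03  3.756e+00]
```

```bash
python3 -m jog '[{"linear":[-0.03,0,0.4],"roll":0},{"linear":[0,0,0.55],"roll":0},{"linear":[0,0,0.55],"roll":0},{"linear":[0,0,0.55],"roll":0},{"linear":[0,0,0.55],"roll":0},{"linear":[0,0,0.55],"roll":0},{"linear":[0,0,0.4],"roll":0},{"linear":[0,0,0.2],"roll":0},{"linear":[0,0,0],"roll":0},{"linear":[0,0,0],"roll":0}]'
python3 -m jog '[{"linear":[0,0,0.1],"roll":0},{"linear":[0,0,0.1],"roll":0},{"linear":[0,0,0.1],"roll":0},{"linear":[0,0,0.1],"roll":0},{"linear":[0,0,0.06],"roll":0},{"linear":[0,0,0.03],"roll":0},{"linear":[0,0,0],"roll":0},{"linear":[0,0,0],"roll":0}]'
```

```text
time_s: 22.12
position: [0.5317, -0.2285, 0.0661]
tool_rot: [[0.335, 0.942, 0.0], [0.942, -0.335, -0.0], [-0.0, 0.0, -1.0]]
ft_force: [-0.2, -0.0, -0.2]
grip_width: 0.0331
gripper_force: 39.7
time_s: 22.78
position: [0.5315, -0.2283, 0.0463]
tool_rot: [[0.336, 0.942, -0.0], [0.942, -0.336, -0.0], [-0.0, -0.0, -1.0]]
ft_force: [-1.6, 0.6, 2.4]
grip_width: 0.0331
gripper_force: 40.0
```

```bash
python3 -m jog '[{"linear":[0,0,0.02],"roll":0},{"linear":[0,0,0],"roll":0},{"linear":[0,0,0],"roll":0},{"linear":[0,0,0],"roll":0},{"linear":[0,0,0],"roll":0},{"linear":[0,0,0],"roll":0},{"linear":[0,0,0],"roll":0},{"linear":[0,0,0],"roll":0},{"linear":[0,0,0],"roll":0},{"linear":[0,0,0],"roll":0}]' 1
python3 -m jog '[{"linear":[0,0,-0.2],"roll":0},{"linear":[0,0,-0.4],"roll":0},{"linear":[0,0,-0.5],"roll":0},{"linear":[0,0,-0.5],"roll":0},{"linear":[0,0,-0.5],"roll":0},{"linear":[0,0,-0.5],"roll":0},{"linear":[0,0,-0.5],"roll":0},{"linear":[0,0,-0.5],"roll":0},{"linear":[0,0,-0.4],"roll":0},{"linear":[0,0,-0.2],"roll":0},{"linear":[0,0,0],"roll":0}]'; python3 plan.py c c 0.20
```

```text
time_s: 23.62
position: [0.5316, -0.2283, 0.0453]
tool_rot: [[0.336, 0.942, 0.0], [0.942, -0.336, -0.0], [-0.0, 0.0, -1.0]]
ft_force: [-0.4, -0.6, -0.4]
grip_width: 0.0858
gripper_force: 0.0
time_s: 24.53
position: [0.532, -0.2286, 0.2154]
tool_rot: [[0.336, 0.942, 0.003], [0.942, -0.336, -0.002], [-0.001, 0.004, -1.0]]
ft_force: [0.0, -0.6, -0.4]
grip_width: 0.0856
gripper_force: 0.0
target [0.5631 0.1824 0.2   ] now [ 0.532  -0.2286  0.2154] t 24.5333 grip 0.08559049389124566
units, axes now: [ 9.94  -2.719  0.366] roll -7.84
units, axes after roll: [9.42  4.178 0.385]
```

```bash
python3 -m jog '[{"linear":[0.3,-0.08,0],"roll":0},{"linear":[0.5,-0.14,0],"roll":0},{"linear":[0.595,-0.163,0],"roll":0},{"linear":[0.595,-0.163,0],"roll":0},{"linear":[0.595,-0.163,0],"roll":0},{"linear":[0.595,-0.163,0],"roll":0},{"linear":[0.595,-0.163,0],"roll":0},{"linear":[0.595,-0.163,0],"roll":0},{"linear":[0.595,-0.163,0],"roll":0}]'
python3 -m jog '[{"linear":[0.595,-0.163,0],"roll":0},{"linear":[0.595,-0.163,0],"roll":0},{"linear":[0.595,-0.163,0],"roll":0},{"linear":[0.595,-0.163,0],"roll":0},{"linear":[0.595,-0.163,0],"roll":0},{"linear":[0.595,-0.163,0],"roll":0},{"linear":[0.595,-0.163,0],"roll":0},{"linear":[0.5,-0.14,0],"roll":0},{"linear":[0.3,-0.08,0],"roll":0}]'
python3 -m jog '[{"linear":[0,0,0],"roll":-0.98},{"linear":[0,0,0],"roll":-0.98},{"linear":[0,0,0],"roll":-0.98},{"linear":[0,0,0],"roll":-0.98},{"linear":[0,0,0],"roll":-0.98},{"linear":[0,0,0],"roll":-0.98},{"linear":[0,0,0],"roll":-0.98},{"linear":[0,0,0],"roll":-0.98},{"linear":[0,0,0],"roll":-0.03},{"linear":[0,0,0],"roll":0}]'; python3 plan.py c c 0.035
python3 - <<'E'
from h import *
import cv2
t=optics.get_image("top")[170:270,310:480];s=optics.get_image("side")[120:340,200:464]
out=np.zeros((333,800,3),np.uint8);out[:235,:400]=cv2.resize(t,(400,235),interpolation=2);out[:,400:]=cv2.resize(s,(400,333),interpolation=2)
cv2.imwrite("pics/p3.png",out[:,:,::-1])
E
```

```text
time_s: 25.28
position: [0.5461, -0.0208, 0.212]
tool_rot: [[0.335, 0.942, -0.003], [0.942, -0.335, 0.001], [-0.0, -0.003, -1.0]]
ft_force: [0.8, -0.0, 0.6]
grip_width: 0.0851
gripper_force: 0.0
time_s: 26.03
position: [0.5612, 0.185, 0.2119]
tool_rot: [[0.334, 0.943, -0.003], [0.943, -0.334, 0.0], [-0.001, -0.003, -1.0]]
ft_force: [0.9, -0.8, -0.4]
grip_width: 0.0855
gripper_force: 0.0
time_s: 26.87
position: [0.5619, 0.1824, 0.2126]
tool_rot: [[-0.335, 0.942, -0.001], [0.942, 0.335, -0.0], [0.0, -0.001, -1.0]]
ft_force: [-0.2, -1.0, 0.1]
grip_width: 0.0855
gripper_force: 0.0
target [0.5631 0.1824 0.035 ] now [0.5619 0.1824 0.2126] t 26.8667 grip 0.08549260868271386
units, axes now: [-0.011  0.033  4.441] roll -0.0
units, axes after roll: [-0.01   0.027  4.441]
```

View pics/p3.png

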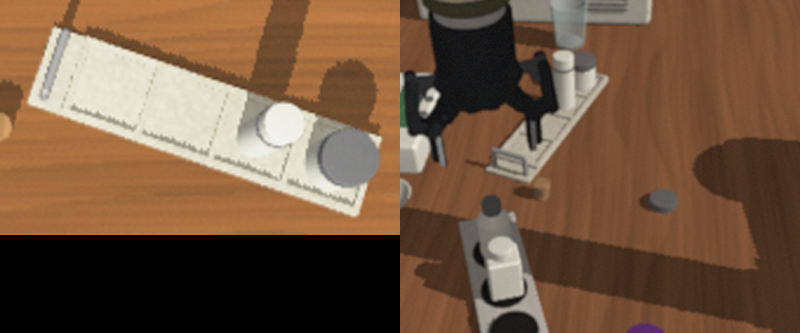

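Pots b and a stand upright in the last two pockets. Now pot c.

```bash
python3 -m jog '[{"linear":[-0.01,0.03,0.4],"roll":0},{"linear":[0,0,0.5],"roll":0},{"linear":[0,0,0.5],"roll":0},{"linear":[0,0,0.5],"roll":0},{"linear":[0,0,0.5],"roll":0},{"linear":[0,0,0.5],"roll":0},{"linear":[0,0,0.5],"roll":0},{"linear":[0,0,0.5],"roll":0},{"linear":[0,0,0.34],"roll":0},{"linear":[0,0,0.2],"roll":0},{"linear":[0,0,0],"roll":0},{"linear":[0,0,0],"roll":0}]' 1 40
python3 -m jog '[{"linear":[0,0,0],"roll":0},{"linear":[0,0,0],"roll":0},{"linear":[0,0,0],"roll":0},{"linear":[0,0,0],"roll":0},{"linear":[0,0,0],"roll":0},{"linear":[0,0,0],"roll":0},{"linear":[0,0,0],"roll":0},{"linear":[0,0,0],"roll":0},{"linear":[0,0,0],"roll":0},{"linear":[0,0,0],"roll":0},{"linear":[0,0,0],"roll":0},{"linear":[0,0,0],"roll":0}]' -1 40
```

```text
time_s: 27.97
position: [0.5638, 0.1824, 0.036]
tool_rot: [[-0.337, 0.942, 0.0], [0.942, 0.337, 0.0], [-0.0, 0.0, -1.0]]
ft_force: [-0.4, -0.5, 0.8]
grip_width: 0.0854
gripper_force: 0.0
time_s: 28.97
position: [0.5638, 0.1824, 0.0364]
tool_rot: [[-0.338, 0.941, 0.001], [0.941, 0.338, 0.0], [-0.0, 0.001, -1.0]]
ft_force: [-1.3, -0.4, 5.9]
grip_width: 0.0394
gripper_force: 41.4
```

```bash
python3 -m jog '[{"linear":[0,0,-0.2],"roll":0},{"linear":[0,0,-0.4],"roll":0},{"linear":[0,0,-0.5],"roll":0},{"linear":[0,0,-0.5],"roll":0},{"linear":[0,0,-0.5],"roll":0},{"linear":[0,0,-0.5],"roll":0},{"linear":[0,0,-0.5],"roll":0},{"linear":[0,0,-0.5],"roll":0},{"linear":[0,0,-0.4],"roll":0},{"linear":[0,0,-0.2],"roll":0},{"linear":[0,0,0],"roll":0},{"linear":[0,0,0],"roll":0}]'; python3 plan.py c t 0.20
```

```text
time_s: 29.97
position: [0.5633, 0.1824, 0.2032]
tool_rot: [[-0.338, 0.941, -0.001], [0.941, 0.338, -0.0], [0.0, -0.001, -1.0]]
ft_force: [0.1, -0.3, -1.5]
grip_width: 0.0394
gripper_force: 40.7
target [ 0.5536 -0.1651  0.2   ] now [0.5633 0.1824 0.2032] t 29.9667 grip 0.03939224603617314
units, axes now: [-8.094 -3.163  0.081] roll 7.87
units, axes after roll: [-8.265  2.684  0.08 ]
```

```bash
python3 -m jog '[{"linear":[-0.3,-0.12,0],"roll":0},{"linear":[-0.5,-0.2,0],"roll":0},{"linear":[-0.54,-0.21,0],"roll":0},{"linear":[-0.54,-0.21,0],"roll":0},{"linear":[-0.54,-0.21,0],"roll":0},{"linear":[-0.54,-0.21,0],"roll":0},{"linear":[-0.54,-0.21,0],"roll":0},{"linear":[-0.54,-0.21,0],"roll":0}]'
python3 -m jog '[{"linear":[-0.54,-0.21,0],"roll":0},{"linear":[-0.54,-0.21,0],"roll":0},{"linear":[-0.54,-0.21,0],"roll":0},{"linear":[-0.54,-0.21,0],"roll":0},{"linear":[-0.54,-0.21,0],"roll":0},{"linear":[-0.54,-0.21,0],"roll":0},{"linear":[-0.5,-0.2,0],"roll":0},{"linear":[-0.3,-0.12,0],"roll":0}]'
python3 -m jog '[{"linear":[0,0,0],"roll":0.98},{"linear":[0,0,0],"roll":0.98},{"linear":[0,0,0],"roll":0.98},{"linear":[0,0,0],"roll":0.98},{"linear":[0,0,0],"roll":0.98},{"linear":[0,0,0],"roll":0.98},{"linear":[0,0,0],"roll":0.98},{"linear":[0,0,0],"roll":0.98},{"linear":[0,0,0],"roll":0.03},{"linear":[0,0,0],"roll":0}]'; python3 plan.py c t 0.045
```

```text
time_s: 30.63
position: [0.5579, 0.0072, 0.2025]
tool_rot: [[-0.337, 0.941, -0.002], [0.941, 0.337, 0.0], [0.001, -0.002, -1.0]]
ft_force: [0.3, -0.3, -1.9]
grip_width: 0.0394
gripper_force: 40.7
time_s: 31.3
position: [0.5529, -0.1669, 0.2023]
tool_rot: [[-0.336, 0.942, -0.002], [0.942, 0.336, 0.001], [0.001, -0.002, -1.0]]
ft_force: [-0.0, 0.2, -1.9]
grip_width: 0.0392
gripper_force: 40.7
time_s: 32.13
position: [0.5534, -0.1644, 0.2031]
tool_rot: [[0.334, 0.943, -0.001], [0.943, -0.334, 0.001], [0.0, -0.001, -1.0]]
ft_force: [0.8, -0.4, -1.6]
grip_width: 0.0392
gripper_force: 40.7
target [ 0.5536 -0.1651  0.045 ] now [ 0.5534 -0.1644  0.2031] t 32.1333 grip 0.0392229391158475
units, axes now: [-0.015  0.014  3.952] roll 0.02
units, axes after roll: [-0.014  0.009  3.952]
```

```bash
python3 -m jog '[{"linear":[0.02,0.01,0.4],"roll":0},{"linear":[0,0,0.55],"roll":0},{"linear":[0,0,0.55],"roll":0},{"linear":[0,0,0.55],"roll":0},{"linear":[0,0,0.55],"roll":0},{"linear":[0,0,0.55],"roll":0},{"linear":[0,0,0.5],"roll":0},{"linear":[0,0,0.3],"roll":0},{"linear":[0,0,0],"roll":0},{"linear":[0,0,0],"roll":0}]'
python3 -m jog '[{"linear":[0,0,0.1],"roll":0},{"linear":[0,0,0.1],"roll":0},{"linear":[0,0,0.1],"roll":0},{"linear":[0,0,0.1],"roll":0},{"linear":[0,0,0.07],"roll":0},{"linear":[0,0,0.03],"roll":0},{"linear":[0,0,0],"roll":0},{"linear":[0,0,0],"roll":0}]'
```

```text
time_s: 32.97
position: [0.5542, -0.1639, 0.0455]
tool_rot: [[0.334, 0.943, -0.001], [0.943, -0.334, 0.001], [0.0, -0.001, -1.0]]
ft_force: [-0.1, -0.2, -1.3]
grip_width: 0.0397
gripper_force: 40.7
time_s: 33.63
position: [0.5544, -0.1639, 0.0264]
tool_rot: [[0.336, 0.942, 0.0], [0.942, -0.336, -0.0], [-0.0, 0.0, -1.0]]
ft_force: [-3.0, 1.0, 5.8]
grip_width: 0.0398
gripper_force: 41.5
```

```bash
python3 -m jog '[{"linear":[0,0,0],"roll":0},{"linear":[0,0,0],"roll":0},{"linear":[0,0,0],"roll":0},{"linear":[0,0,0],"roll":0},{"linear":[0,0,0],"roll":0},{"linear":[0,0,0],"roll":0},{"linear":[0,0,0],"roll":0},{"linear":[0,0,0],"roll":0},{"linear":[0,0,0],"roll":0},{"linear":[0,0,0],"roll":0}]' 1
python3 -m jog '[{"linear":[0,0,-0.2],"roll":0},{"linear":[0,0,-0.4],"roll":0},{"linear":[0,0,-0.5],"roll":0},{"linear":[0,0,-0.5],"roll":0},{"linear":[0,0,-0.5],"roll":0},{"linear":[0,0,-0.5],"roll":0},{"linear":[0,0,-0.5],"roll":0},{"linear":[0,0,-0.5],"roll":0},{"linear":[0,0,-0.5],"roll":0},{"linear":[0,0,-0.4],"roll":0},{"linear":[0,0,-0.1],"roll":0},{"linear":[0,0,0],"roll":0}]'; python3 plan.py d c 0.20
```

```text
time_s: 34.47
position: [0.5544, -0.1639, 0.0257]
tool_rot: [[0.336, 0.942, -0.0], [0.942, -0.336, 0.0], [0.0, -0.0, -1.0]]
ft_force: [0.2, 0.7, -0.4]
grip_width: 0.0853
gripper_force: 0.0
time_s: 35.47
position: [0.5546, -0.164, 0.211]
tool_rot: [[0.336, 0.942, 0.002], [0.942, -0.336, -0.001], [-0.0, 0.003, -1.0]]
ft_force: [0.4, -0.3, -1.2]
grip_width: 0.0856
gripper_force: 0.0
target [0.5852 0.1202 0.2   ] now [ 0.5546 -0.164   0.211 ] t 35.4667 grip 0.08561070596727197
units, axes now: [ 6.95  -1.666  0.269] roll -7.84
units, axes after roll: [6.437 3.103 0.275]
```

```bash
python3 -m jog '[{"linear":[0.3,-0.07,0],"roll":0},{"linear":[0.5,-0.12,0],"roll":0},{"linear":[0.535,-0.13,0],"roll":0},{"linear":[0.535,-0.13,0],"roll":0},{"linear":[0.535,-0.13,0],"roll":0},{"linear":[0.535,-0.13,0],"roll":0},{"linear":[0.535,-0.13,0],"roll":0}]'
python3 -m jog '[{"linear":[0.535,-0.13,0],"roll":0},{"linear":[0.535,-0.13,0],"roll":0},{"linear":[0.535,-0.13,0],"roll":0},{"linear":[0.535,-0.13,0],"roll":0},{"linear":[0.535,-0.13,0],"roll":0},{"linear":[0.5,-0.12,0],"roll":0},{"linear":[0.3,-0.07,0],"roll":0}]'
python3 -m jog '[{"linear":[0,0,0],"roll":-0.98},{"linear":[0,0,0],"roll":-0.98},{"linear":[0,0,0],"roll":-0.98},{"linear":[0,0,0],"roll":-0.98},{"linear":[0,0,0],"roll":-0.98},{"linear":[0,0,0],"roll":-0.98},{"linear":[0,0,0],"roll":-0.98},{"linear":[0,0,0],"roll":-0.98},{"linear":[0,0,0],"roll":-0.02},{"linear":[0,0,0],"roll":0}]'; python3 plan.py d c 0.04
python3 - <<'E'
from h import *
import cv2
t=optics.get_image("top")[170:270,250:420];s=optics.get_image("side")[120:340,200:464]
out=np.zeros((333,800,3),np.uint8);out[:235,:400]=cv2.resize(t,(400,235),interpolation=2);out[:,400:]=cv2.resize(s,(400,333),interpolation=2)
cv2.imwrite("pics/p4.png",out[:,:,::-1])
E
```

```text
time_s: 36.05
position: [0.5688, -0.0196, 0.2083]
tool_rot: [[0.335, 0.942, -0.003], [0.942, -0.335, 0.001], [-0.0, -0.003, -1.0]]
ft_force: [0.1, -0.4, -0.3]
grip_width: 0.0853
gripper_force: 0.0
time_s: 36.63
position: [0.5836, 0.1232, 0.2083]
tool_rot: [[0.334, 0.943, -0.003], [0.943, -0.334, 0.0], [-0.0, -0.003, -1.0]]
ft_force: [0.1, 0.0, 0.2]
grip_width: 0.0857
gripper_force: 0.0
time_s: 37.47
position: [0.5841, 0.1207, 0.209]
tool_rot: [[-0.335, 0.942, -0.001], [0.942, 0.335, 0.0], [0.0, -0.001, -1.0]]
ft_force: [-0.0, -0.2, -0.8]
grip_width: 0.0855
gripper_force: 0.0
target [0.5852 0.1202 0.04  ] now [0.5841 0.1207 0.209 ] t 37.4667 grip 0.0854792905214834
units, axes now: [-0.023  0.028  4.225] roll -0.01
units, axes after roll: [-0.021  0.022  4.225]
```

View pics/p4.png

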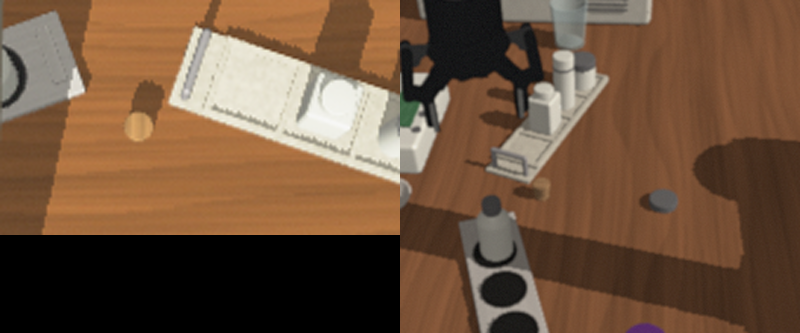

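Pot c is upright in its pocket. Now pot d.

```bash
python3 -m jog '[{"linear":[-0.02,0.02,0.4],"roll":0},{"linear":[0,0,0.5],"roll":0},{"linear":[0,0,0.5],"roll":0},{"linear":[0,0,0.5],"roll":0},{"linear":[0,0,0.5],"roll":0},{"linear":[0,0,0.5],"roll":0},{"linear":[0,0,0.5],"roll":0},{"linear":[0,0,0.4],"roll":0},{"linear":[0,0,0.27],"roll":0},{"linear":[0,0,0.15],"roll":0},{"linear":[0,0,0],"roll":0},{"linear":[0,0,0],"roll":0}]' 1 40
python3 -m jog '[{"linear":[0,0,0],"roll":0},{"linear":[0,0,0],"roll":0},{"linear":[0,0,0],"roll":0},{"linear":[0,0,0],"roll":0},{"linear":[0,0,0],"roll":0},{"linear":[0,0,0],"roll":0},{"linear":[0,0,0],"roll":0},{"linear":[0,0,0],"roll":0},{"linear":[0,0,0],"roll":0},{"linear":[0,0,0],"roll":0},{"linear":[0,0,0],"roll":0},{"linear":[0,0,0],"roll":0}]' -1 40
```

```text
time_s: 38.57
position: [0.5858, 0.1201, 0.0414]
tool_rot: [[-0.336, 0.942, 0.001], [0.942, 0.336, 0.0], [-0.0, 0.001, -1.0]]
ft_force: [0.6, -0.4, 0.0]
grip_width: 0.0857
gripper_force: 0.0
time_s: 39.57
position: [0.5857, 0.1201, 0.0417]
tool_rot: [[-0.337, 0.942, 0.001], [0.942, 0.337, -0.0], [-0.0, 0.001, -1.0]]
ft_force: [-1.8, 0.0, 5.5]
grip_width: 0.0412
gripper_force: 40.6
```

```bash
python3 -m jog '[{"linear":[0,0,-0.2],"roll":0},{"linear":[0,0,-0.4],"roll":0},{"linear":[0,0,-0.5],"roll":0},{"linear":[0,0,-0.5],"roll":0},{"linear":[0,0,-0.5],"roll":0},{"linear":[0,0,-0.5],"roll":0},{"linear":[0,0,-0.5],"roll":0},{"linear":[0,0,-0.5],"roll":0},{"linear":[0,0,-0.4],"roll":0},{"linear":[0,0,-0.2],"roll":0},{"linear":[0,0,0],"roll":0},{"linear":[0,0,0],"roll":0}]'; python3 plan.py d t 0.20
```

```text
time_s: 40.57
position: [0.5852, 0.12, 0.2085]
tool_rot: [[-0.337, 0.942, -0.0], [0.942, 0.337, -0.0], [0.0, -0.0, -1.0]]
ft_force: [-0.2, -0.2, -1.0]
grip_width: 0.0409
gripper_force: 40.6
target [ 0.5757 -0.1029  0.2   ] now [0.5852 0.12   0.2085] t 40.5667 grip 0.0409222430741016
units, axes now: [-5.169 -2.101  0.213] roll 7.86
units, axes after roll: [-5.331  1.646  0.213]
```

```bash
python3 -m jog '[{"linear":[-0.3,-0.12,0],"roll":0},{"linear":[-0.5,-0.2,0],"roll":0},{"linear":[-0.446,-0.182,0],"roll":0},{"linear":[-0.446,-0.182,0],"roll":0},{"linear":[-0.446,-0.182,0],"roll":0},{"linear":[-0.446,-0.182,0],"roll":0},{"linear":[-0.446,-0.182,0],"roll":0},{"linear":[-0.446,-0.182,0],"roll":0},{"linear":[-0.446,-0.182,0],"roll":0},{"linear":[-0.446,-0.182,0],"roll":0},{"linear":[-0.5,-0.2,0],"roll":0},{"linear":[-0.3,-0.12,0],"roll":0}]'
python3 -m jog '[{"linear":[0,0,0],"roll":0.98},{"linear":[0,0,0],"roll":0.98},{"linear":[0,0,0],"roll":0.98},{"linear":[0,0,0],"roll":0.98},{"linear":[0,0,0],"roll":0.98},{"linear":[0,0,0],"roll":0.98},{"linear":[0,0,0],"roll":0.98},{"linear":[0,0,0],"roll":0.98},{"linear":[0,0,0],"roll":0.03},{"linear":[0,0,0],"roll":0}]'; python3 plan.py d t 0.05
```

```text
time_s: 41.57
position: [0.5754, -0.1053, 0.2076]
tool_rot: [[-0.335, 0.942, -0.002], [0.942, 0.335, 0.0], [0.001, -0.002, -1.0]]
ft_force: [0.1, -0.3, -1.4]
grip_width: 0.0411
gripper_force: 40.6
time_s: 42.4
position: [0.5758, -0.103, 0.2083]
tool_rot: [[0.335, 0.942, -0.001], [0.942, -0.335, 0.0], [0.0, -0.001, -1.0]]
ft_force: [-0.7, -0.2, -0.4]
grip_width: 0.041
gripper_force: 40.6
target [ 0.5757 -0.1029  0.05  ] now [ 0.5758 -0.103   0.2083] t 42.4 grip 0.04098048721715015
units, axes now: [-0.000e+00  2.000e-03  3.957e+00] roll 0.01
units, axes after roll: [ 0.000e+00 -3.000e-03  3.957e+00]
```

```bash
python3 -m jog '[{"linear":[0,0,0.4],"roll":0},{"linear":[0,0,0.55],"roll":0},{"linear":[0,0,0.55],"roll":0},{"linear":[0,0,0.55],"roll":0},{"linear":[0,0,0.55],"roll":0},{"linear":[0,0,0.55],"roll":0},{"linear":[0,0,0.5],"roll":0},{"linear":[0,0,0.3],"roll":0},{"linear":[0,0,0],"roll":0},{"linear":[0,0,0],"roll":0}]'
python3 -m jog '[{"linear":[0,0,0.1],"roll":0},{"linear":[0,0,0.1],"roll":0},{"linear":[0,0,0.1],"roll":0},{"linear":[0,0,0.1],"roll":0},{"linear":[0,0,0.06],"roll":0},{"linear":[0,0,0.03],"roll":0},{"linear":[0,0,0],"roll":0},{"linear":[0,0,0],"roll":0}]'
```

```text
time_s: 43.23
position: [0.576, -0.1029, 0.0507]
tool_rot: [[0.335, 0.942, -0.001], [0.942, -0.335, 0.0], [0.0, -0.001, -1.0]]
ft_force: [-0.4, 0.1, -0.6]
grip_width: 0.0411
gripper_force: 40.6
time_s: 43.9
position: [0.5761, -0.1028, 0.0318]
tool_rot: [[0.336, 0.942, 0.0], [0.942, -0.336, -0.0], [-0.0, 0.0, -1.0]]
ft_force: [-2.9, -0.2, 5.2]
grip_width: 0.041
gripper_force: 41.0
```

Contact force shows the pot has seated. Releasing, retreating and then checking.

```bash
python3 -m jog '[{"linear":[0,0,0],"roll":0},{"linear":[0,0,0],"roll":0},{"linear":[0,0,0],"roll":0},{"linear":[0,0,0],"roll":0},{"linear":[0,0,0],"roll":0},{"linear":[0,0,0],"roll":0},{"linear":[0,0,0],"roll":0},{"linear":[0,0,0],"roll":0},{"linear":[0,0,0],"roll":0},{"linear":[0,0,0],"roll":0}]' 1
python3 -m jog '[{"linear":[0,0,-0.2],"roll":0},{"linear":[0,0,-0.4],"roll":0},{"linear":[0,0,-0.5],"roll":0},{"linear":[0,0,-0.5],"roll":0},{"linear":[0,0,-0.5],"roll":0},{"linear":[0,0,-0.5],"roll":0},{"linear":[0,0,-0.5],"roll":0},{"linear":[0,0,-0.5],"roll":0},{"linear":[0,0,-0.5],"roll":0},{"linear":[0,0,-0.4],"roll":0},{"linear":[0,0,-0.1],"roll":0}]'
python3 -m jog '[{"linear":[0.4,0,0],"roll":0},{"linear":[0.6,0,0],"roll":0},{"linear":[0.6,0,0],"roll":0},{"linear":[0.6,0,0],"roll":0},{"linear":[0.6,0,0],"roll":0},{"linear":[0.6,0,0],"roll":0},{"linear":[0.6,0,0],"roll":0},{"linear":[0.6,0,0],"roll":0},{"linear":[0.6,0,0],"roll":0},{"linear":[0.4,0,0],"roll":0},{"linear":[0.2,0,0],"roll":0},{"linear":[0,0,0],"roll":0}]'
python3 - <<'E'
from h import *
import cv2
t=optics.get_image("top")[170:270,310:480];s=optics.get_image("side")[120:250,220:376]
out=np.zeros((333,800,3),np.uint8);out[:235,:400]=cv2.resize(t,(400,235),interpolation=2);out[:,400:]=cv2.resize(s,(400,333),interpolation=2)
cv2.imwrite("pics/p5.png",out[:,:,::-1])
E
```

```text
time_s: 44.73
position: [0.5761, -0.1028, 0.0313]
tool_rot: [[0.337, 0.942, 0.0], [0.942, -0.337, -0.0], [0.0, 0.0, -1.0]]
ft_force: [-0.1, -0.0, -1.0]
grip_width: 0.0858
gripper_force: 0.0
time_s: 45.65
position: [0.5768, -0.103, 0.2187]
tool_rot: [[0.336, 0.942, 0.005], [0.942, -0.336, -0.002], [-0.0, 0.005, -1.0]]
ft_force: [0.6, 0.4, 1.1]
grip_width: 0.0857
gripper_force: 0.0
time_s: 46.65
position: [0.6542, 0.1169, 0.2146]
tool_rot: [[0.335, 0.942, -0.001], [0.942, -0.335, 0.0], [-0.0, -0.001, -1.0]]
ft_force: [-0.4, -0.2, -0.0]
grip_width: 0.0855
gripper_force: 0.0
```

View pics/p5.png

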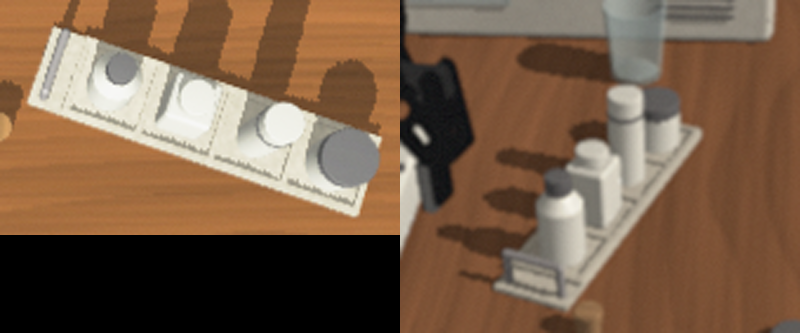

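From the loop handle the pots are d (123,70), c (197,98), a (280,124) and b (350,157), all upright in their own pockets with the arm clear. Handing in.

```bash
python3 -c "
from rig import env
print(env.close_job())"
```

```text
the job is handed in; nothing more can be done
None
```

All four pots stand upright in the tray in reverse order (from the loop handle: d, c, a, b), confirmed in the last picture with the arm clear, and the job was handed in at about 47 s with no verdict returned.

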